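Pack the eyepiece that fits and shut the lens case

TASK

Stand the short, blue-ringed microscope eyepiece upright in the empty well of the yellow lens case, setting it down rather than dropping it, and let go of it. Then push the open lid over from behind so that the case is fully shut. Leave the tall, red-ringed eyepiece, which would stick out above the rim, standing where it is.

Things in the scene. Friction and masses are not known exactly. Their poses are not given: they have to be found in the camera images.
- case: Yellow case fixed to the bench, 115 (x) by 210 (y) mm, rim 62 mm up, walls and floor 5 mm. Origin: centre of underside, z up, turned up to 15 deg. Lid hinge: top edge of the -x wall (x -57.5, z 62), the robot's side. Foam with silver lenses (50 mm high) fills y +10 to +100 mm; the empty well is y -100 to +10, x -52.5 to +52.5 mm, centre (0, -45), flat floor 5 mm up.
- lid_panel (a joint): Lid angle, rad: 0 shut, pi/2 upright, stop 2.05; starts 1.85 to 2.05, leaning towards the robot. Yellow plate, 115 mm from hinge to free edge, 210 mm wide, 6 mm thick; free edge 160 to 175 mm above the bench, 180 when upright. Damped hinge, light friction: under 3 N at the edge moves it; pushed some 25 deg past upright, towards the case's +x, it falls shut by itself in about 2 s.
- short_lens_mid (a point): Short eyepiece: black upright cylinder, 40 mm diameter, 46 mm tall, blue ring round it and on its top, about 0.12 kg, loose, standing on the bench. The point is its centre, half-way up (23 mm above its underside); z up along its length. Round: any grasp yaw will do.
- tall_lens_mid (a point): Tall eyepiece, not to be moved: black upright cylinder, 40 mm diameter, 80 mm tall, red ring round it and on its top, loose, standing on the bench. The point is its centre, half-way up (40 mm above its underside). It and the short one may be in either place, at least 90 mm apart, centre to centre.
There are look-alikes about, which are no part of the job. What is shaped like the part that bears tall_lens_mid but purple is not meant.

How it is judged:
On the way, in this order (a step that is already met when the one before it is completed fails the run):
1. the short eyepiece stands released in the empty well, lid still open (x of short_lens_mid in the frame of case between -0.045 and 0.045 m and y of short_lens_mid in the frame of case between -0.095 and 0 m and z of short_lens_mid in the frame of case between 0.02 and 0.036 m and angle between short_lens_mid's own z axis and vertical below 0.2 rad and contact force between the fingers and short_lens below 0.1 N and linear speed of short_lens below 0.03 m/s and value of joint lid_panel above 1.2 rad), for 0.2 s.
2. the lid is shut (value of joint lid_panel below 0.06 rad), for 0.2 s.
At the end, for the whole second after the job is handed in: The short eyepiece stands in the case's empty well on its floor (centre within the well, within about 11 degrees of upright, at rest), the lid is shut to within 0.06 rad, and the tall eyepiece stands within 30 mm of where it started (x of short_lens_mid in the frame of case between -0.045 and 0.045 m and y of short_lens_mid in the frame of case between -0.095 and 0 m and z of short_lens_mid in the frame of case between 0.02 and 0.036 m and angle between each of short_lens_mid, tall_lens_mid's own z axis and vertical below 0.2 rad and value of joint lid_panel below 0.06 rad and linear speed of short_lens below 0.03 m/s and distance of tall_lens_mid from where it was at the start of the episode below 0.03 m); the robot touches nothing.
It fails at once if the short eyepiece is dropped: in free fall more than about 30 mm above where it would rest (contact force between short_lens and anything else below 0.005 N and height (world z) of short_lens_mid above 0.06 m).
It fails at once if the tall eyepiece is moved more than 30 mm or tipped (distance of tall_lens_mid from where it was at the start of the episode above 0.03 m or angle between tall_lens_mid's own z axis and vertical above 0.35 rad).
It also fails if it takes over 51 s, if anything falls off the work surface, if the arm or the gripper's body presses on something with over 40 N, if the wrist force passes 120 N, or if a joint passes its speed limit or range.

ROBOT

A 6-joint arm with a two-finger parallel gripper is mounted at the origin on the work surface. World frame = base frame: x ahead of the robot, y to its left, z up, the work surface at z = 0. Lengths are in m, angles in rad, forces in N, time in s.
With the tool pointing down it reaches from about 0.375 to 0.975 m from the base axis. Payload 3.8 kg.
Tool frame: the origin (TCP) lies midway between the tips of the shut fingers; the grasp point (between the pads) lies 19 mm behind it; z points along the fingers, y is the direction in which the jaws open and shut (so a half turn about z gives the same grasp; the last joint's range is limited). The gripper opens to 85 mm and grips with 20 to 120 N. Pads are 22 mm wide; open, the fingers measure 114 mm over their backs; the gripper's body (76 mm by 85 mm) begins 54 mm behind the grasp point. The pads swing forward as they close: fully open they stand 13 mm farther back than shut.
Start: joints at [1.227, 0.264, 1.604, -0, 1.274, -0.037], TCP at [0.204, 0.643, 0.231] pointing down, gripper open.
Joint ranges: [-2.63, 2.63], [-0.94, 2.18], [0.31, 2.57], [-1.31, 4.45], [0, 2.66], [-2.55, 2.55]. Speed limits (rad/s): [2.57, 2.57, 3.14, 3.14, 3.14, 3.14].

INTERFACE

Orientations are given as a rotation vector (axis times angle).
In Python, from workcell import bot gives the robot as it stands.
- The arm moves only by the tool drive_tool, never from a script. Its argument "deltas" is a list of rows, each an object with "hand": the opening, from 0 (shut) to 1 (fully open); "offset": the shift along the world's x, y, z in cm, a list of three; "angular": the turn, a rotation vector about the world's x, y, z in degrees, a list of three. A call has 1 to 8 rows; each row is the pose to reach, as a shift and turn from the pose commanded when the call began; what a row does not reach only later rows make up. A row lasts 1/8 s, in which the tool goes at most 62.5 mm and 10.7 degrees, less where a joint would pass 70% of its speed; a pose out of reach is approached as far as the arm can. A call with a gripper value outside its range is refused whole. The fingers move at their own pace and stop on an object; "force" is the grip in N (left out, the last holds). Time passes only in rows, so rows that repeat a pose let the fingers close. It gives the time, the measured TCP pose, the force and the opening at its end, in the units of the state.
- bot.read_state(): the state, without advancing time (a new reading comes with each control period).
- bot.read_camera(name): name is "scene" or "side" or "wrist"; returns a dict with "frame" (480x640x3 uint8, blue, green, red), "mtx" (3x3 intrinsics, pixels), "k1" (the pictures are not rectified: a ray, as slopes to the right and down, at radius r is drawn at 1 + k1 r^2 times it, then the intrinsics apply), "R" (3x3) and "t" (3): a world point X has camera coordinates R X + t. Camera axes: x right, y down, z forward; pixel columns grow to the right and rows downward; lengths in m; the calibration is good to about 2 mm. A picture is of the moment at which its call begins. There is no depth.
- bot.finish_job(): hands the job in, once; it reports no verdict.
The state is a dict: "time": time; "q": joint angles; "joint_vel": joint speeds; "joint_torque": joint torques, N m; "tool_pos": TCP position; "tcp_rot": TCP orientation; "wrist_force": force on the tool from outside, world axes, zero at the start; "torque": the same for the moment, N m; "width": opening from 0.0 (shut) to 1.0 (fully open).
Only numpy, scipy, OpenCV 4.12 (cv2) and the standard library are available. Lean on these libraries where they do the work, as an engineer would, in place of code of your own. Each camera call takes 0.05 s, during which the arm holds its last target. There are 200 camera calls.

## Working session

There is one attempt and no reset: what is moved stays moved. The work goes in short steps, Python scripts to look and compute and a tool call to move; the robot and the scene stay as the last step left them, time stands still between calls to the robot, and variables do not carry over. Pictures are saved under pics/ and viewed, about 8 in all and at most 12, crops included, and the job is handed in when it is done.

Besides the shell and the picture viewer there is one more tool, called by a JSON object that holds its "op" and its "data". drive_tool: Moves the arm, as the interface text tells. Its arguments: {"type":"object","properties":{"deltas":{"type":"array"},"force":{"type":"number"}},"required":["deltas"]}

```bash
mkdir -p pics
cat > h.py <<'E'
import numpy as np, cv2
from workcell import bot
def ray(c,u,v):
    K=np.array(c["mtx"]);R=np.array(c["R"]);t=np.array(c["t"])
    d=np.array([(u-K[0,2])/K[0,0],(v-K[1,2])/K[1,1]]);s=d.copy()
    for _ in range(20): s=d/(1+c["k1"]*(s@s))
    return -R.T@t, R.T@np.array([s[0],s[1],1])
def onz(c,u,v,z):
    o,d=ray(c,u,v); return o+d*(z-o[2])/d[2]
def proj(c,X):
    K=np.array(c["mtx"]);p=np.array(c["R"])@X+np.array(c["t"]);s=p[:2]/p[2]
    s=s*(1+c["k1"]*(s@s)); return K[0,0]*s[0]+K[0,2],K[1,1]*s[1]+K[1,2]
def blobs(c,lo,hi,amin=40):
    m=cv2.inRange(cv2.cvtColor(c["frame"],cv2.COLOR_BGR2HSV),lo,hi)
    n,l,s,ce=cv2.connectedComponentsWithStats(m)
    return [(s[i].tolist(),ce[i].round(1).tolist()) for i in range(1,n) if s[i,4]>=amin]
E
python3 - <<'E'
from h import *
import pickle
for n in("scene","side"):
    c=bot.read_camera(n);cv2.imwrite(f"pics/{n}0.png",c["frame"]);pickle.dump(c,open(n+"0.pkl","wb"))
    print(n,-np.array(c["R"]).T@c["t"])
    print("blue",blobs(c,(100,120,50),(125,255,255)));print("red",blobs(c,(0,150,60),(6,255,255)))
    print("yel",blobs(c,(20,120,60),(35,255,255),300))
E
```

```text
scene [ 0.86915483 -0.12814282  0.61330412]
blue [([210, 315, 27, 25, 285], [223.4, 327.7]), ([215, 334, 24, 11, 53], [227.0, 340.5]), ([613, 375, 27, 72, 993], [630.4, 402.3])]
red [([170, 221, 24, 20, 166], [182.2, 231.8]), ([173, 235, 24, 12, 54], [184.6, 243.1]), ([117, 435, 28, 45, 421], [129.7, 457.9])]
yel [([381, 162, 172, 178, 20846], [457.9, 243.6])]
side [ 0.21349461 -0.54779427  0.48984983]
blue [([29, 0, 167, 70, 7369], [125.8, 30.9]), ([260, 96, 108, 56, 3882], [312.9, 122.6]), ([414, 284, 28, 18, 225], [428.0, 293.1]), ([413, 296, 28, 14, 116], [426.6, 305.1])]
red [([467, 225, 49, 14, 629], [491.2, 231.3]), ([566, 282, 12, 60, 502], [571.8, 312.0]), ([363, 336, 33, 26, 324], [379.2, 349.7]), ([362, 355, 34, 16, 144], [378.2, 365.3])]
yel [([197, 118, 137, 136, 5348], [278.5, 204.2])]
```

View pics/scene0.png

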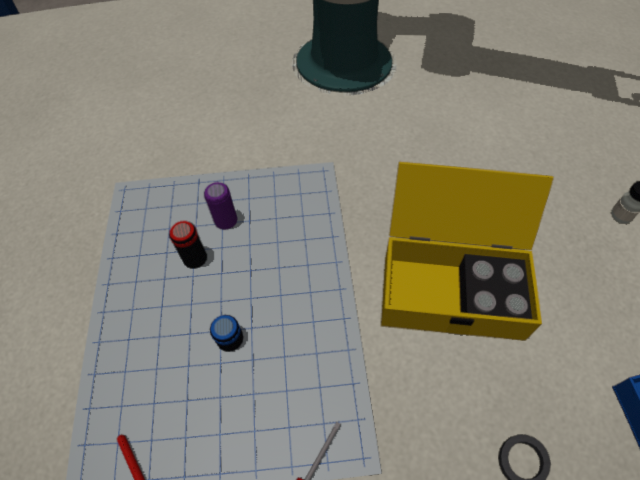

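View pics/side0.png

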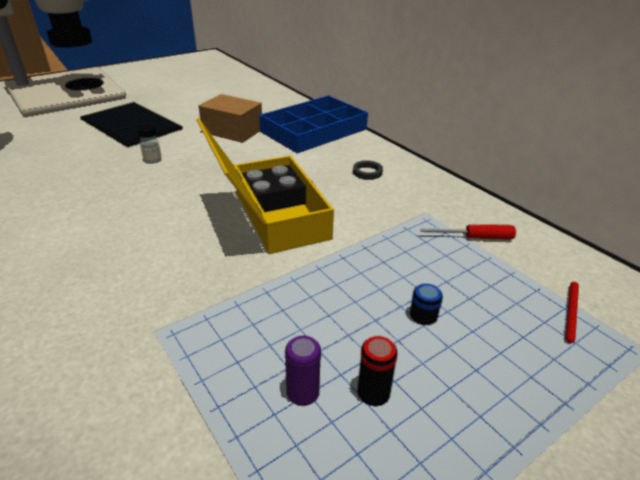

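The scene view shows the blue short lens at about (225,327), the red one at (183,235), a purple decoy at (218,205), and the case at (460,290) with its lid leaning back. The side view shows the same layout: blue at (427,300), red at (378,355). Next I'll zoom in on the case rim.

Run:
```python
from h import *
import pickle
c=pickle.load(open("scene0.pkl","rb"));s=pickle.load(open("side0.pkl","rb"))
cv2.imwrite("pics/case.png",cv2.resize(c["frame"][220:345,370:560],None,fx=4,fy=4,interpolation=cv2.INTER_CUBIC))
print("short",onz(c,225,325,.046),onz(s,428,292,.046))
print("tall",onz(c,182,229,.08),onz(s,379,346,.08))
for p in [(388,240),(537,252),(383,325),(538,333)]: print(p,onz(c,*p,.062))
print(bot.read_state()["tcp_rot"])
```

```text
short [ 0.61972923 -0.24491078  0.046     ] [ 0.62297901 -0.24650361  0.046     ]
tall [ 0.4777393  -0.30273104  0.08      ] [ 0.48271998 -0.30051334  0.08      ]
(388, 240) [ 0.51960172 -0.00535203  0.062     ]
(537, 252) [0.56516694 0.20779344 0.062     ]
(383, 325) [ 0.64959178 -0.03567243  0.062     ]
(538, 333) [0.68581439 0.16498585 0.062     ]
[-0.4799797  -3.10429923  0.00329313]
```

View pics/case.png

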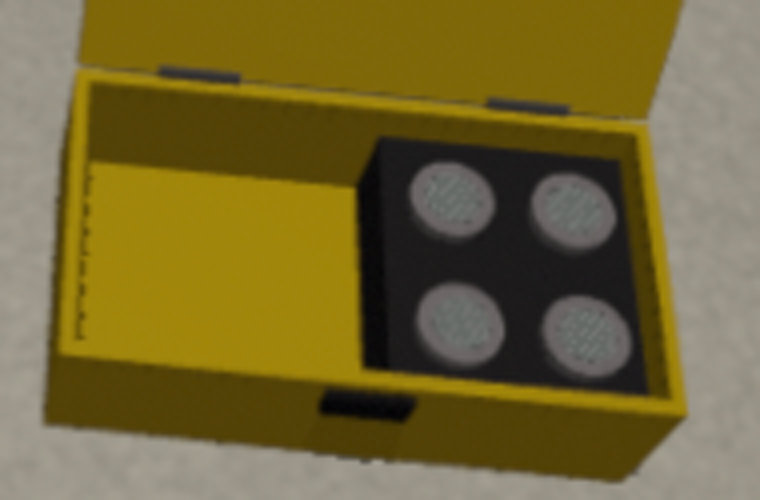

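The crop shows the rim's outer corners at crop pixels (78,70), (648,122), (686,413), (58,353). The well is on the left, towards -y.

Run:
```python
from h import *
import pickle
c=pickle.load(open("scene0.pkl","rb"))
P=[onz(c,x/4+369.6,y/4+219.6,.062) for x,y in[(78,70),(648,122),(686,413),(58,353)]]
M=np.array([[-57.5,-105],[-57.5,105],[57.5,105],[57.5,-105]])/1e3
A,_=cv2.estimateAffinePartial2D(M,np.array(P)[:,:2]);s=np.hypot(*A[:,0]);a=np.arctan2(A[1,0],A[0,0])
R=np.array([[np.cos(a),-np.sin(a)],[np.sin(a),np.cos(a)]]);o=A[:,2]
print(P,"scale",s,"yaw",np.degrees(a),"o",o,"well",R@[0,-.045]+o,"hinge mid",R@[-.0575,0]+o)
# lid free edge estimate: scene corners (400,163),(551,177) vs angle
h=lambda th,y:np.r_[R@[-.0575+.115*np.cos(th),y]+o,.062+.115*np.sin(th)]
for th in(1.85,1.95,2.05):print(th,h(th,0),proj(c,h(th,-.105)),proj(c,h(th,.105)))
```

```text
Traceback (most recent call last):
cv2.error: OpenCV(4.12.0) /io/opencv/modules/calib3d/src/ptsetreg.cpp:1108: error: (-215:Assertion failed) count >= 0 && to.checkVector(2) == count in function 'estimateAffinePartial2D'
```

Run:
```python
from h import *
import pickle
c=pickle.load(open("scene0.pkl","rb"))
P=np.array([onz(c,x/4+369.6,y/4+219.6,.062) for x,y in[(78,70),(648,122),(686,413),(58,353)]])
M=np.array([[-57.5,-105],[-57.5,105],[57.5,105],[57.5,-105]])/1e3
A,_=cv2.estimateAffinePartial2D(M,P[:,:2].copy());s=np.hypot(*A[:,0]);a=np.arctan2(A[1,0],A[0,0])
R=np.array([[np.cos(a),-np.sin(a)],[np.sin(a),np.cos(a)]]);o=A[:,2]
print(P.round(4),"scale",s,"yaw",np.degrees(a),"o",o,"well",R@[0,-.045]+o,"hinge mid",R@[-.0575,0]+o)
h=lambda th,y:np.r_[R@[-.0575+.115*np.cos(th),y]+o,.062+.115*np.sin(th)]
for th in(1.85,1.95,2.05):print(th,h(th,0),proj(c,h(th,-.105)),proj(c,h(th,.105)))
np.savez("case.npz",R=R,o=o)
```

```text
[[ 0.5148 -0.0028  0.062 ]
 [ 0.5611  0.2009  0.062 ]
 [ 0.6726  0.1742  0.062 ]
 [ 0.6256 -0.03    0.062 ]] scale 0.9957663221380255 yaw -13.04997799048657 o [0.59350267 0.08555397] well [0.58334163 0.04171616] hinge mid [0.5374877  0.09853752]
1.85 [0.50661333 0.1056938  0.17254665] (np.float64(398.19283270708524), np.float64(169.4544210566147)) (np.float64(559.1574956177058), np.float64(184.45246446319695))
1.95 [0.49601636 0.10815004 0.16883037] (np.float64(398.09744523706183), np.float64(165.247306759084)) (np.float64(556.6387867722507), np.float64(179.97982641551755))
2.05 [0.48583375 0.11051024 0.16404667] (np.float64(397.89977930425937), np.float64(161.94860929540494)) (np.float64(553.9272813904288), np.float64(176.40912505398242))
```

Poses found: short lens at (0.622,-0.246), case yaw -13.0°, well centre at (0.583,0.042). Now moving above the short lens.

{"op": "drive_tool", "data": {"deltas": [{"hand": 1, "offset": [41.7, -88.8, 4], "angular": [0, 0, 4.6]}, {"hand": 1, "offset": [41.7, -88.8, 4], "angular": [0, 0, 4.6]}, {"hand": 1, "offset": [41.7, -88.8, 4], "angular": [0, 0, 4.6]}, {"hand": 1, "offset": [41.7, -88.8, 4], "angular": [0, 0, 4.6]}, {"hand": 1, "offset": [41.7, -88.8, 4], "angular": [0, 0, 4.6]}, {"hand": 1, "offset": [41.7, -88.8, 4], "angular": [0, 0, 4.6]}, {"hand": 1, "offset": [41.7, -88.8, 4], "angular": [0, 0, 4.6]}, {"hand": 1, "offset": [41.7, -88.8, 4], "angular": [0, 0, 4.6]}], "force": 30}}

```text
time: 1.1
tool_pos: [0.4164, 0.1893, 0.2515]
tcp_rot: [0.355, 3.121, 0.0]
wrist_force: [0.3, 0.9, -0.1]
width: 0.999
```

{"op": "drive_tool", "data": {"deltas": [{"hand": 1, "offset": [20.5, -43.5, 2], "angular": [0, 0, 0]}, {"hand": 1, "offset": [20.5, -43.5, 2], "angular": [0, 0, 0]}, {"hand": 1, "offset": [20.5, -43.5, 2], "angular": [0, 0, 0]}, {"hand": 1, "offset": [20.5, -43.5, 2], "angular": [0, 0, 0]}, {"hand": 1, "offset": [20.5, -43.5, 2], "angular": [0, 0, 0]}, {"hand": 1, "offset": [20.5, -43.5, -8], "angular": [0, 0, 0]}, {"hand": 1, "offset": [20.5, -43.5, -8], "angular": [0, 0, 0]}, {"hand": 1, "offset": [20.5, -43.5, -8], "angular": [0, 0, 0]}]}}

```text
time: 2.1
tool_pos: [0.6196, -0.2414, 0.1727]
tcp_rot: [-0.356, -3.121, -0.0]
wrist_force: [1.2, 0.3, 0.2]
width: 1.0
```

{"op": "drive_tool", "data": {"deltas": [{"hand": 1, "offset": [0, 0, 0], "angular": [0, 0, 0]}, {"hand": 1, "offset": [0, 0, 0], "angular": [0, 0, 0]}]}}

```text
time: 2.35
tool_pos: [0.6187, -0.2394, 0.1733]
tcp_rot: [-0.356, -3.12, -0.002]
wrist_force: [0.2, 0.7, 0.6]
width: 0.998
```

Run:
```python
from h import *
c=bot.read_camera("wrist");cv2.imwrite("pics/w1.png",c["frame"])
print(bot.read_state()["tool_pos"])
for b in blobs(c,(100,120,50),(125,255,255)): print(b,onz(c,*b[1],.046))
print(proj(c,np.array([.6215,-.2455,.046])))
```

```text
[ 0.61923808 -0.23902915  0.17455627]
([290, 216, 54, 51, 860], [317.1, 242.3]) [ 0.62407071 -0.24591386  0.046     ]
(np.float64(316.80311066189694), np.float64(238.47572272173832))
```

View pics/w1.png

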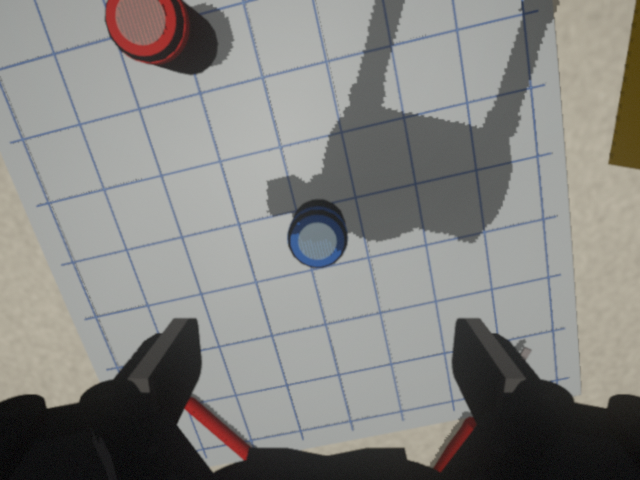

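The wrist view shows the short lens' top disc at about (319,240), with its centre near (0.622,-0.246). The red lens is well clear at (145,20). Descending.

{"op": "drive_tool", "data": {"deltas": [{"hand": 1, "offset": [0.3, -0.6, -6], "angular": [0, 0, 0]}, {"hand": 1, "offset": [0.3, -0.6, -11], "angular": [0, 0, 0]}, {"hand": 1, "offset": [0.3, -0.6, -14], "angular": [0, 0, 0]}, {"hand": 1, "offset": [0.3, -0.6, -16], "angular": [0, 0, 0]}, {"hand": 1, "offset": [0.3, -0.6, -16.5], "angular": [0, 0, 0]}, {"hand": 1, "offset": [0.3, -0.6, -16.5], "angular": [0, 0, 0]}]}}

```text
time: 3.15
tool_pos: [0.6234, -0.2457, 0.0106]
tcp_rot: [0.354, 3.119, -0.001]
wrist_force: [0.1, 0.4, 1.2]
width: 1.003
```

{"op": "drive_tool", "data": {"deltas": [{"hand": 0.2, "offset": [0, 0, -0.2], "angular": [0, 0, 0]}, {"hand": 0.2, "offset": [0, 0, -0.2], "angular": [0, 0, 0]}, {"hand": 0.2, "offset": [0, 0, -0.2], "angular": [0, 0, 0]}, {"hand": 0.2, "offset": [0, 0, -0.2], "angular": [0, 0, 0]}, {"hand": 0.2, "offset": [0, 0, -0.2], "angular": [0, 0, 0]}, {"hand": 0.2, "offset": [0, 0, -0.2], "angular": [0, 0, 0]}, {"hand": 0.2, "offset": [0, 0, -0.2], "angular": [0, 0, 0]}, {"hand": 0.2, "offset": [0, 0, -0.2], "angular": [0, 0, 0]}], "force": 30}}

```text
time: 4.15
tool_pos: [0.6229, -0.2461, 0.008]
tcp_rot: [0.355, 3.12, -0.001]
wrist_force: [-0.3, -0.1, 5.6]
width: 0.458
```

{"op": "drive_tool", "data": {"deltas": [{"hand": 0.2, "offset": [0, 0, 1], "angular": [0, 0, 0]}, {"hand": 0.2, "offset": [0, 0, 4], "angular": [0, 0, 0]}, {"hand": 0.2, "offset": [0, 0, 9], "angular": [0, 0, 0]}, {"hand": 0.2, "offset": [0, 3, 12], "angular": [0, 0, 0]}, {"hand": 0.2, "offset": [-1, 8, 12], "angular": [0, 0, 0]}, {"hand": 0.2, "offset": [-2, 13, 12], "angular": [0, 0, 0]}, {"hand": 0.2, "offset": [-3, 18, 12], "angular": [0, 0, 0]}, {"hand": 0.2, "offset": [-3, 18, 12], "angular": [0, 0, 0]}]}}

```text
time: 5.15
tool_pos: [0.5905, -0.0623, 0.1264]
tcp_rot: [-0.348, -3.12, -0.002]
wrist_force: [0.1, -0.6, -1.6]
width: 0.456
```

{"op": "drive_tool", "data": {"deltas": [{"hand": 0.2, "offset": [-0.5, 4, 0], "angular": [0, 0, 0]}, {"hand": 0.2, "offset": [-1, 8, 0], "angular": [0, 0, 0]}, {"hand": 0.2, "offset": [-1, 10.8, 0], "angular": [0, 0, 0]}, {"hand": 0.2, "offset": [-1, 10.8, 0], "angular": [0, 0, 0]}, {"hand": 0.2, "offset": [-1, 10.8, 0], "angular": [0, 0, 0]}]}}

```text
time: 5.78
tool_pos: [0.5823, 0.0413, 0.1269]
tcp_rot: [-0.355, -3.121, 0.001]
wrist_force: [-0.7, -0.2, -1.2]
width: 0.455
```

Run:
```python
from h import *
a=bot.read_camera("scene")["frame"];b=bot.read_camera("wrist")["frame"]
cv2.imwrite("pics/p2.png",np.hstack([cv2.resize(a[100:400,240:640],(400,300)),cv2.resize(b,(400,300))]))
print(bot.read_state()["tool_pos"])
```

```text
[0.58239217 0.0410767  0.12696061]
```

View pics/p2.png

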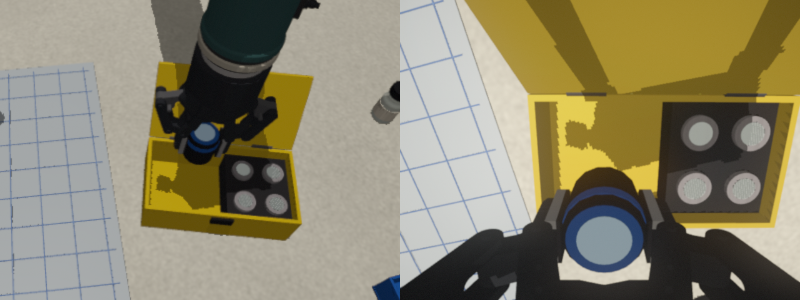

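The composite shows the lens held upright over the well, with the lid still open and the fingers clear of the foam. Lowering now, with a small +x bias away from the lid.

{"op": "drive_tool", "data": {"deltas": [{"hand": 0.2, "offset": [0.5, 0, -3], "angular": [0, 0, 0]}, {"hand": 0.2, "offset": [0.5, 0, -6], "angular": [0, 0, 0]}, {"hand": 0.2, "offset": [0.5, 0, -8.5], "angular": [0, 0, 0]}, {"hand": 0.2, "offset": [0.5, 0, -10], "angular": [0, 0, 0]}, {"hand": 0.2, "offset": [0.5, 0, -10.8], "angular": [0, 0, 0]}, {"hand": 0.2, "offset": [0.5, 0, -11.1], "angular": [0, 0, 0]}, {"hand": 0.2, "offset": [0.5, 0, -11.2], "angular": [0, 0, 0]}, {"hand": 0.2, "offset": [0.5, 0, -11.2], "angular": [0, 0, 0]}]}}

```text
time: 6.88
tool_pos: [0.588, 0.0424, 0.0159]
tcp_rot: [0.355, 3.12, 0.0]
wrist_force: [-0.1, -1.3, -1.2]
width: 0.457
```

{"op": "drive_tool", "data": {"deltas": [{"hand": 0.2, "offset": [0, 0, -0.1], "angular": [0, 0, 0]}, {"hand": 0.2, "offset": [0, 0, -0.2], "angular": [0, 0, 0]}, {"hand": 0.2, "offset": [0, 0, -0.25], "angular": [0, 0, 0]}, {"hand": 0.2, "offset": [0, 0, -0.25], "angular": [0, 0, 0]}]}}

```text
time: 7.38
tool_pos: [0.5874, 0.0424, 0.013]
tcp_rot: [0.355, 3.121, 0.0]
wrist_force: [-1.8, 0.7, 3.0]
width: 0.456
```

{"op": "drive_tool", "data": {"deltas": [{"hand": 0.5, "offset": [0, 0, 0], "angular": [0, 0, 0]}, {"hand": 0.6, "offset": [0, 0, 0], "angular": [0, 0, 0]}, {"hand": 0.65, "offset": [0, 0, 0], "angular": [0, 0, 0]}, {"hand": 0.65, "offset": [0, 0, 0], "angular": [0, 0, 0]}, {"hand": 0.65, "offset": [0, 0, 0], "angular": [0, 0, 0]}, {"hand": 0.65, "offset": [0, 0, 0], "angular": [0, 0, 0]}]}}

```text
time: 8.12
tool_pos: [0.5873, 0.0423, 0.0126]
tcp_rot: [-0.355, -3.121, 0.0]
wrist_force: [-0.3, -0.6, -0.1]
width: 0.649
```

{"op": "drive_tool", "data": {"deltas": [{"hand": 0.65, "offset": [0, 0, 2], "angular": [0, 0, 0]}, {"hand": 0.65, "offset": [0, 0, 5], "angular": [0, 0, 0]}, {"hand": 0.65, "offset": [0, 0, 10], "angular": [0, 0, 0]}, {"hand": 0.65, "offset": [0, 0, 16], "angular": [0, 0, 0]}, {"hand": 0.65, "offset": [0, 0, 22], "angular": [0, 0, 0]}, {"hand": 0.65, "offset": [0, 0, 26], "angular": [0, 0, 0]}, {"hand": 0.65, "offset": [0, 0, 26], "angular": [0, 0, 0]}]}}

```text
time: 9.0
tool_pos: [0.5901, 0.0424, 0.28]
tcp_rot: [0.354, 3.11, 0.003]
wrist_force: [0.3, -0.8, 0.4]
width: 0.649
```

Run:
```python
from h import *
a=bot.read_camera("scene")["frame"];c=bot.read_camera("wrist");b=c["frame"]
cv2.imwrite("pics/p3.png",np.hstack([cv2.resize(a[100:400,240:640],(400,300)),cv2.resize(b,(400,300))]))
print(bot.read_state()["tool_pos"])
z=np.load("case.npz")
for k in blobs(c,(100,120,50),(125,255,255)): 
    p=onz(c,*k[1],.051);print(k,p,z["R"].T@(p[:2]-z["o"]))
```

```text
[0.58741453 0.04229579 0.27418317]
([306, 195, 39, 25, 267], [323.3, 210.1]) [0.59590076 0.03919435 0.051     ] [ 0.0128042  -0.04462082]
([583, 292, 57, 145, 5298], [617.8, 363.1]) [0.81258062 0.2891596  0.051     ] [0.1674456 0.2478152]
```

View pics/p3.png

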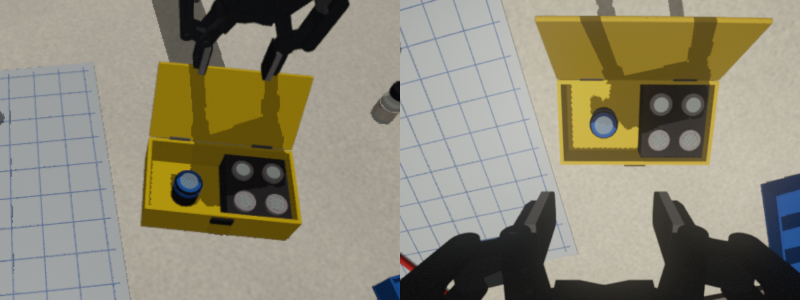

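Scene and wrist views both show the lens upright in the well, at about (13,-45) mm in the case frame, with the lid open. Next I'll cross above the lid, shut the fingers and go down behind it.

{"op": "drive_tool", "data": {"deltas": [{"hand": 0, "offset": [-5, 2.5, 0.5], "angular": [0, 0, 0]}, {"hand": 0, "offset": [-10, 5, 0.5], "angular": [0, 0, 0]}, {"hand": 0, "offset": [-15, 7.5, 0.5], "angular": [0, 0, 0]}, {"hand": 0, "offset": [-17.2, 8.5, 0.5], "angular": [0, 0, 0]}, {"hand": 0, "offset": [-17.2, 8.5, 0], "angular": [0, 0, 0]}, {"hand": 0, "offset": [-17.2, 8.5, -5], "angular": [0, 0, 0]}, {"hand": 0, "offset": [-17.2, 8.5, -10], "angular": [0, 0, 0]}, {"hand": 0, "offset": [-17.2, 8.5, -14.4], "angular": [0, 0, 0]}]}}

```text
time: 10.1
tool_pos: [0.4148, 0.1265, 0.1256]
tcp_rot: [-0.356, -3.119, 0.002]
wrist_force: [0.2, -0.3, -0.1]
width: -0.002
```

{"op": "drive_tool", "data": {"deltas": [{"hand": 0, "offset": [1.95, -0.45, 0], "angular": [0, 0, 0]}, {"hand": 0, "offset": [3.9, -0.9, 0], "angular": [0, 0, 0]}, {"hand": 0, "offset": [5.4, -1.25, 0], "angular": [0, 0, 0]}, {"hand": 0, "offset": [6.4, -1.5, 0], "angular": [0, 0, 0]}, {"hand": 0, "offset": [7.4, -1.7, 0], "angular": [0, 0, 0]}, {"hand": 0, "offset": [8.4, -1.95, 0], "angular": [0, 0, 0]}, {"hand": 0, "offset": [9.4, -2.2, 0], "angular": [0, 0, 0]}, {"hand": 0, "offset": [10.4, -2.4, 0], "angular": [0, 0, 0]}]}}

```text
time: 11.1
tool_pos: [0.5242, 0.1036, 0.1347]
tcp_rot: [0.354, 3.112, 0.004]
wrist_force: [-4.4, 0.1, 21.8]
width: -0.0
```

Run:
```python
from h import *
a=bot.read_camera("scene")["frame"];b=bot.read_camera("side")["frame"]
cv2.imwrite("pics/p4.png",np.hstack([cv2.resize(a[100:400,340:640],(400,400)),cv2.resize(b[50:300,130:380],(400,400))]))
s=bot.read_state();print(s["tool_pos"],s["wrist_force"],s["torque"])
```

```text
[0.52287417 0.10337447 0.13189337] [0.71075206 0.22053738 0.01707007] [0.04832531 0.0346048  0.02695049]
```

View pics/p4.png

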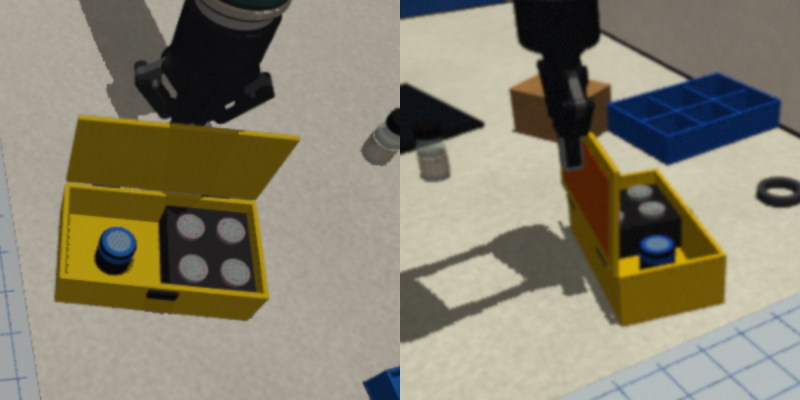

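The lid is now about upright with the fingers behind it, and the force is back to zero. The upward force spike suggests the lid edge rubbed the knuckles, so I'll back off, rise 2 cm and push on slowly.

{"op": "drive_tool", "data": {"deltas": [{"hand": 0, "offset": [-1, 0.2, 0.5], "angular": [0, 0, 0]}, {"hand": 0, "offset": [-1, 0.2, 2], "angular": [0, 0, 0]}, {"hand": 0, "offset": [0, 0, 2], "angular": [0, 0, 0]}, {"hand": 0, "offset": [0.8, -0.2, 2], "angular": [0, 0, 0]}, {"hand": 0, "offset": [1.6, -0.4, 2], "angular": [0, 0, 0]}, {"hand": 0, "offset": [2.4, -0.6, 2], "angular": [0, 0, 0]}, {"hand": 0, "offset": [3.2, -0.7, 2], "angular": [0, 0, 0]}, {"hand": 0, "offset": [4.0, -0.9, 2], "angular": [0, 0, 0]}]}}

```text
time: 12.2
tool_pos: [0.5598, 0.0942, 0.1483]
tcp_rot: [-0.355, -3.121, 0.0]
wrist_force: [-0.8, 1.2, -0.8]
width: -0.003
```

{"op": "drive_tool", "data": {"deltas": [{"hand": 0, "offset": [0.9, -0.2, 0], "angular": [0, 0, 0]}, {"hand": 0, "offset": [1.8, -0.4, 0], "angular": [0, 0, 0]}, {"hand": 0, "offset": [2.7, -0.6, 0], "angular": [0, 0, 0]}, {"hand": 0, "offset": [3.6, -0.8, 0], "angular": [0, 0, 0]}, {"hand": 0, "offset": [4.5, -1.0, 0], "angular": [0, 0, 0]}, {"hand": 0, "offset": [4.5, -1.0, 0], "angular": [0, 0, 0]}, {"hand": 0, "offset": [0, 0, 3], "angular": [0, 0, 0]}, {"hand": 0, "offset": [-5, 1.1, 8], "angular": [0, 0, 0]}]}}

```text
time: 13.2
tool_pos: [0.5132, 0.1039, 0.2206]
tcp_rot: [-0.355, -3.116, 0.002]
wrist_force: [0.8, -0.2, -0.2]
width: -0.002
```

{"op": "drive_tool", "data": {"deltas": [{"hand": 0, "offset": [-4, 0, 4], "angular": [0, 0, 0]}, {"hand": 0, "offset": [-6, 0, 4], "angular": [0, 0, 0]}, {"hand": 0, "offset": [-6, 0, 4], "angular": [0, 0, 0]}, {"hand": 0, "offset": [-6, 0, 4], "angular": [0, 0, 0]}, {"hand": 0, "offset": [-6, 0, 4], "angular": [0, 0, 0]}, {"hand": 0, "offset": [-6, 0, 4], "angular": [0, 0, 0]}, {"hand": 0, "offset": [-6, 0, 4], "angular": [0, 0, 0]}, {"hand": 0, "offset": [-6, 0, 4], "angular": [0, 0, 0]}]}}

```text
time: 14.2
tool_pos: [0.4557, 0.1039, 0.2621]
tcp_rot: [-0.355, -3.121, 0.0]
wrist_force: [0.6, -0.5, -0.2]
width: -0.002
```

{"op": "drive_tool", "data": {"deltas": [{"hand": 0, "offset": [0, 0, 0], "angular": [0, 0, 0]}, {"hand": 0, "offset": [0, 0, 0], "angular": [0, 0, 0]}, {"hand": 0, "offset": [0, 0, 0], "angular": [0, 0, 0]}, {"hand": 0, "offset": [0, 0, 0], "angular": [0, 0, 0]}, {"hand": 0, "offset": [0, 0, 0], "angular": [0, 0, 0]}, {"hand": 0, "offset": [0, 0, 0], "angular": [0, 0, 0]}, {"hand": 0, "offset": [0, 0, 0], "angular": [0, 0, 0]}, {"hand": 0, "offset": [0, 0, 0], "angular": [0, 0, 0]}]}}

```text
time: 15.2
tool_pos: [0.4557, 0.1039, 0.2623]
tcp_rot: [0.355, 3.121, -0.0]
wrist_force: [-0.3, -0.7, -0.9]
width: 0.0
```

Run:
```python
from h import *
c=bot.read_camera("scene");a=c["frame"];d=bot.read_camera("side");b=d["frame"]
cv2.imwrite("pics/p5.png",np.hstack([a[100:400,340:640],b[100:400,170:470]]))
s=bot.read_state();print(s["time"],s["tool_pos"],s["wrist_force"])
print(onz(c,182,229,.08),blobs(c,(0,150,60),(6,255,255)))
```

```text
15.3 [0.45564252 0.10390225 0.26227275] [0.12937016 0.06869487 0.2207284 ]
[ 0.4777393  -0.30273104  0.08      ] [([170, 221, 24, 20, 169], [182.3, 231.8]), ([117, 435, 27, 45, 421], [129.8, 458.0])]
```

View pics/p5.png

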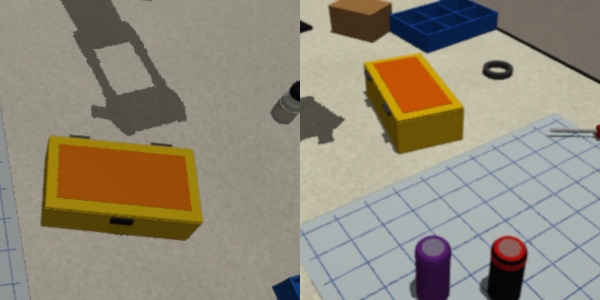

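Both views show the lid flat on the rim, and the red ring's centroid is unchanged at (182,232). I'll hand the job in.

```bash
python3 -c "
from workcell import bot
print(bot.finish_job())"
```

```text
the job is handed in; nothing more can be done
None
```

The short, blue-ringed eyepiece is standing in the empty well and the case is shut. I handed the job in at about 15 s of the 51 s allowed.

- **Placing:** I lowered the eyepiece until the wrist force showed it touching the floor, then opened the fingers. A look from above showed it upright at about (13, -45) mm in the case frame, with the lid still open.
- **Lid:** I pushed it over from behind with the fingers shut. The last scene and side pictures show it lying flat on the rim. I judged this by eye and did not measure the lid angle.
- **Tall eyepiece:** The red ring's centroid in the scene camera is where it was at the start, so the tall eyepiece has not moved.
- **Force spike:** During the first push the wrist force reached about 22 N upwards for a moment. The lid edge probably rubbed the finger knuckles. I backed off, rose 2 cm and finished the push with only about 1 N showing at the checks.
- **Not checked:** I could not see the eyepiece once the lid was shut. The arm is clear of everything.

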